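# Open a recessed dosing valve with its crank key

## Robot

A 7-joint arm with a two-finger parallel gripper is mounted at the origin on the work surface. World frame = base frame: x ahead of the robot, y to its left, z up, the work surface at z = 0. Lengths are in m, angles in rad, forces in N, time in s.
With the tool pointing down it reaches from about 0.425 to 0.875 m from the base axis. Payload 4.7 kg.
Tool frame: the origin (TCP) lies midway between the tips of the shut fingers; the grasp point (between the pads) lies 19 mm behind it; x points along the fingers, z is the direction in which the jaws open and shut, and the axes are right-handed (so a half turn about x gives the same grasp; the last joint's range is limited). The gripper opens to 87 mm and grips with 3 to 60 N. Pads are 19 mm wide; open, the fingers measure 117 mm over their backs; the gripper's body (75 mm by 190 mm) begins 51 mm behind the grasp point.
Start: joints at [0.014, 0.321, -0.07, 1.45, 0.023, 1.371, -0.057], TCP at [0.65, -0, 0.223] pointing down, gripper open.
Joint ranges: [-2.86, 2.86], [-0.3, 2.09], [-1.38, 1.24], [0.06, 2.45], [-1.56, 4.7], [0.09, 2.05], [-2.69, 2.69]. Speed limits (rad/s): [2.57, 2.57, 3.14, 3.14, 3.14, 3.14, 3.14].

## Interface

Orientations are given as a rotation vector (axis times angle).
In Python, from bench import ctrl, vision, close_job gives the robot as it stands. The module is installed in compiled form; this text tells all that it offers.
- The arm moves only by the tool servo_tool, never from a script. Its argument "commands" is a list that holds one entry, the list of rows, each a list of 7 numbers: the turn, a rotation vector about the tool's x, y, z in degrees, then the shift along the tool's x, y, z in mm, then the finger opening in mm, from 0 to 87. In form: [[[wx, wy, wz, x, y, z, grip], ...]]. A call has 1 to 5 rows; each row is the pose to reach, as a shift and turn from the pose commanded when the call began, along the tool's axes at that moment; what a row does not reach only later rows make up. A row lasts 1/8 s, in which the tool goes at most 62.5 mm and 10.7 degrees, less where a joint would pass 70% of its speed; a pose out of reach is approached as far as the arm can. A call with a gripper value outside its range is refused whole. The fingers move at their own pace and stop on an object; "newtons" is the grip in N (left out, the last holds). Time passes only in rows, so rows that repeat a pose let the fingers close. It gives the time, the measured TCP pose, the force and the opening at its end, in the units of the state.
- ctrl.get_state(): the state, without advancing time (a new reading comes with each control period).
- vision.get_image(name): name is "scene" or "side" or "wrist"; returns the picture (384x512x3 uint8, red, green, blue); there is no depth.
- vision.camera_info(name): a dict with "fov_y" (degrees; the focal length in pixels is half the picture's height over the tangent of half this angle, whatever the lens; pixels are square), "cx", "cy" (the principal point, pixels), "pose" (4x4, takes a point from camera to world coordinates). Camera axes: x right, y down, z forward; pixel columns grow to the right and rows downward; lengths in m; the calibration is good to about 2 mm. A picture is of the moment at which its call begins: read the wrist's pose just before it. camera_info takes no time and is no camera call; for the wrist camera it gives the pose at the moment of the call.
- close_job(): hands the job in, once; it reports no verdict.
The state is a dict: "time": time; "joint_positions": joint angles; "qd": joint speeds; "joint_torque": joint torques, N m; "position": TCP position; "tool_rot": TCP orientation; "ft_force": force on the tool from outside, world axes, zero at the start; "torque": the same for the moment, N m; "grip_width": opening from 0.0 (shut) to 1.0 (fully open).
Only numpy, scipy, OpenCV 4.12 (cv2) and the standard library are available. Lean on these libraries where they do the work, as an engineer would, in place of code of your own. Each camera call takes 0.05 s, during which the arm holds its last target. There are 200 camera calls.

## Task

Slide the slotted end of the steel crank key through the guard opening of the valve unit and fully home over the recessed bar knob, with its crank out to the opening's right as you face it, and let go so that it sits there by itself before any turning. Then take it again by its black crank handle and turn the knob up over the top, counter-clockwise as you face the opening, until it meets its stop; leave the key in, let go, and do not disturb the other things on the bench.

Things in the scene. Friction and masses are not known exactly. Their poses are not given: they have to be found in the camera images.
- valve: fixed steel valve unit, its back to the robot; guard plate 200 wide, 145 mm high, black coils behind to 182 mm. Origin on the bench under the middle of the plate's outer face; x points straight out of that face (away from the robot, the way the key is pulled out), z up, y to the right for one facing the opening. The black disc beside the opening is a blanking plug
- opening (a point): centre of the 36 mm square opening in the plate's outer face, 100 mm up, axes as the valve unit's. A clear-walled channel of that section runs 60 mm in along -x. A flared rim, 54 mm wide at its mouth, stands out 10 mm. On the axis at the inner end is the knob: a bar 28 mm long, 8 mm thick, its rounded nose 42 mm behind the outer face
- knob (a joint): turn of the recessed bar knob about the opening's axis, rad. 0: bar level; grows counter-clockwise as seen facing the opening (a crank on the right, +y, rises, goes over the top and on to the left). Starts between -0.3 and 0.3; rigid stop at 1.95. Takes about 0.15 N m to turn and stays where it is left
- key_shaft (a point): point on the shaft's axis where the key is best held, 110 mm from the tip; the crank arm begins 30 mm beyond. x runs from the slotted tip to the crank end, y from the shaft towards the crank handle, z up as it lies (axis 16 mm above the bench). Fully home, its x is along the valve unit's x and this point stands 50 mm out of the plate's outer face
- key_tip (a point): centre of the key's slotted end, axes as key_shaft; fully home it is 60 mm behind the plate's outer face. The slot, 13 mm wide and 18 mm deep, runs along the key's y; it goes over the knob's bar when the key's roll about its x equals the knob's angle within about 8 degrees (crank level on the right, +y, for knob 0). In turning, the crank leads the knob by up to 0.35 rad of play
- key_crank (a point): centre of the key's black crank handle, a sleeve 23 mm in diameter and 44 mm long, parallel to the shaft, turning freely on its pin. Its axis is 55 mm to the side (+y) of the shaft's axis and its middle is 64 mm further from the tip than key_shaft; axes as key_shaft
- jug: white plastic measuring jug with a handle, 100 mm across, 120 mm high; origin at the centre of its base (bystander)
- beaker: white plastic beaker, 84 mm across, 100 mm high; origin at the centre of its base (bystander)
- nozzle: brass nozzle standing upright, 52 mm across, 75 mm high; origin at the centre of its base (bystander)
- wrench: steel wrench lying flat; origin under its middle, lying along its x (bystander)
- driver: screwdriver lying flat; origin under its middle, lying along its x (bystander)
- carton: cardboard carton 90 x 80 x 50 mm; origin at the centre of its base (bystander)
- disc: steel disc 80 mm across, 12 mm thick, lying flat; origin at the centre of its base (bystander)
- key: the crank key: round steel shaft 32 mm in diameter, 140 mm long from slotted tip to the outer face of its crank arm (10 mm thick), about 200 mm long over all, about 0.27 kg; lies flat on the bench. Let go when home it stays in, sagging up to 4 degrees. Origin 16 mm below key_shaft, axes as key_shaft

How it is judged:
By the outcome, as a careful person would: the job done as asked, in the order asked, and still so for the second after the job is handed in, with the robot touching nothing.
It also fails if it takes over 58 s, if anything falls off the work surface, if the arm or the gripper's body presses on something with over 40 N, if the wrist force passes 120 N, or if a joint passes its speed limit or range.

## Working session

There is one attempt and no reset: what is moved stays moved. The work goes in short steps, Python scripts to look and compute and a tool call to move; the robot and the scene stay as the last step left them, time stands still between calls to the robot, and variables do not carry over. Pictures are saved under pics/ and viewed, about 8 in all and at most 12, crops included, and the job is handed in when it is done.

Besides the shell and the picture viewer there is one more tool, called after "Request:" by a JSON object that holds its "op" and its "data". servo_tool: Moves the arm, as the interface text tells. Its arguments: {"type":"object","properties":{"commands":{"type":"array"},"newtons":{"type":"number"}},"required":["commands"]}

```bash
mkdir -p pics; cat > h.py <<'E'
import numpy as np, cv2
from scipy.spatial.transform import Rotation as R
from bench import ctrl, vision, close_job
def K(n):
    c=vision.camera_info(n); return 192/np.tan(np.radians(c['fov_y'])/2),c['cx'],c['cy'],np.array(c['pose'])
def grab(n,f):
    k=K(n); im=np.array(vision.get_image(n)); cv2.imwrite('pics/'+f,im[:,:,::-1]); return im,k
def plane(k,u,v,z):
    f,cx,cy,P=k; d=P[:3,:3]@np.array([(u-cx)/f,(v-cy)/f,1]); o=P[:3,3]; return o+d*(z-o[2])/d[2]
def proj(k,p):
    f,cx,cy,P=k; q=P[:3,:3].T@(np.array(p)-P[:3,3]); return cx+f*q[0]/q[2],cy+f*q[1]/q[2]
def rel(pos,Rm):
    s=ctrl.get_state(); T=R.from_rotvec(s['tool_rot']).as_matrix()
    return np.degrees(R.from_matrix(T.T@Rm).as_rotvec()).round(1), (T.T@(np.array(pos)-s['position'])*1000).round(1)
E
python3 - <<'E'
from h import *
np.set_printoptions(precision=3,suppress=True)
for n in ['scene','side','wrist']:
    im,k=grab(n,n+'0.png'); print(n,k)
s=ctrl.get_state(); print(s)
print(R.from_rotvec(s['tool_rot']).as_matrix())
a=[cv2.imread(f'pics/{n}0.png') for n in ['scene','side']]
E
```

```text
scene (np.float64(393.49631723845124), 260.2837466941376, 191.24426143834611, array([[ 0.456,  0.479, -0.75 ,  1.492],
       [ 0.89 , -0.247,  0.383, -0.449],
       [-0.002, -0.842, -0.539,  0.74 ],
       [ 0.   ,  0.   ,  0.   ,  1.   ]]))
side (np.float64(393.84491852117316), 245.62646786809555, 192.9125232435696, array([[ 0.926, -0.297,  0.234,  0.337],
       [-0.378, -0.725,  0.576, -0.628],
       [-0.001, -0.622, -0.783,  0.938],
       [ 0.   ,  0.   ,  0.   ,  1.   ]]))
wrist (np.float64(327.59033668115313), 257.1122179249115, 192.8059668113334, array([[ 1.   ,  0.001, -0.001,  0.649],
       [ 0.   , -0.967, -0.254,  0.068],
       [-0.001,  0.254, -0.967,  0.384],
       [ 0.   ,  0.   ,  0.   ,  1.   ]]))
{'time': 0.15, 'joint_positions': array([ 0.014,  0.322, -0.07 ,  1.451,  0.023,  1.371, -0.057]), 'qd': array([ 0.   , -0.001, -0.002, -0.003, -0.002,  0.001,  0.   ]), 'joint_torque': array([  0.   , -49.179,  -0.404, -31.288,  -0.064,   0.04 ,   0.   ]), 'position': array([ 0.65 , -0.   ,  0.222]), 'tool_rot': array([-0.   ,  1.572, -0.   ]), 'ft_force': array([ 0.709, -0.379, -0.757]), 'torque': array([-0.002, -0.012, -0.026]), 'grip_width': 1.0041379205820782}
[[-0.001 -0.     1.   ]
 [-0.     1.     0.   ]
 [-1.    -0.    -0.001]]
```

View pics/scene0.png

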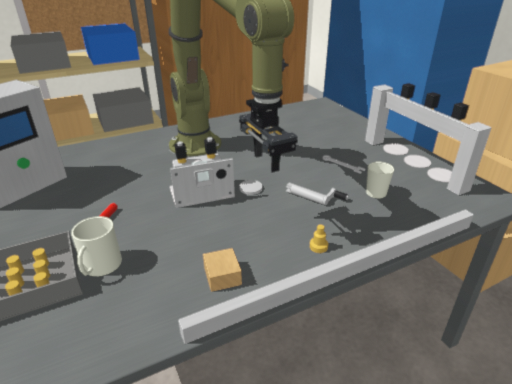

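View pics/side0.png

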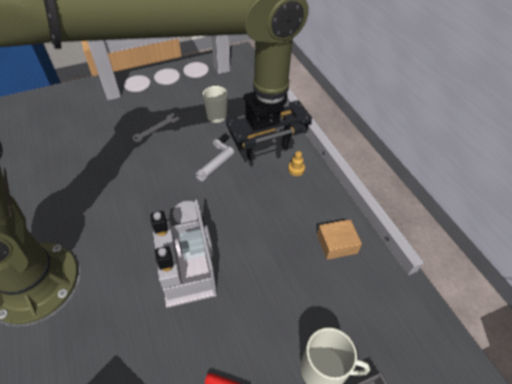

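The scene view shows the valve at about (203,180) and the key at about (290–345,185–197). In the side view the key runs from about (200,177) to (230,148). I'll zoom in on both.

```bash
python3 - <<'E'
import cv2,numpy as np
a=cv2.imread('pics/scene0.png')[130:215,160:360]; b=cv2.imread('pics/side0.png')[120:310,130:330]
a=cv2.resize(a,None,fx=4,fy=4,interpolation=3)[:, :800]; 
cv2.imwrite('pics/ca.png',a); cv2.imwrite('pics/cb.png',cv2.resize(b,None,fx=3,fy=3,interpolation=3))
E
```

```text
(no output)
```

View pics/ca.png

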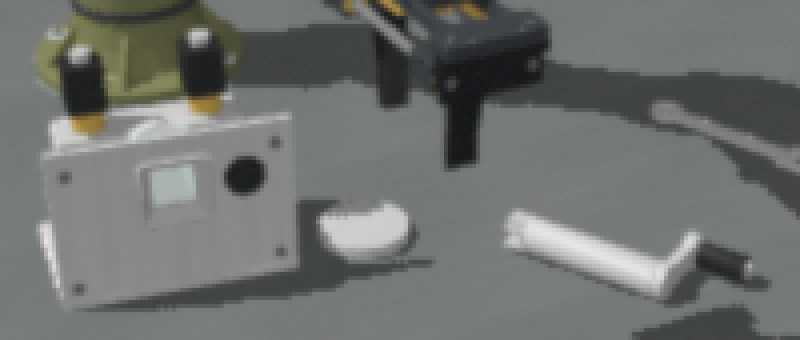

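View pics/cb.png

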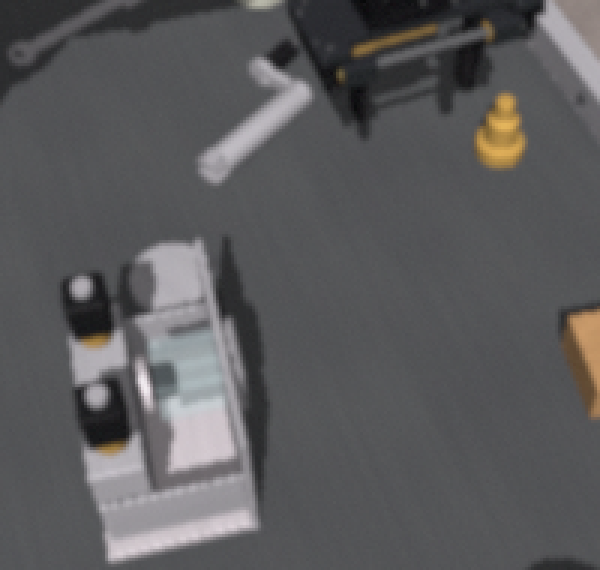

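```bash
python3 - <<'E'
from h import *
np.set_printoptions(precision=4,suppress=True)
ks=K('scene');kd=K('side')
S=lambda x,y:(x/4+160,y/4+130)
D=lambda x,y:(x/3+130,y/3+120)
def tri(a,b):
    Ps=[]
    for k in (ks,kd):
        f,cx,cy,P=k; Ps.append(np.array([[f,0,cx],[0,f,cy],[0,0,1]])@np.linalg.inv(P)[:3])
    X=cv2.triangulatePoints(Ps[0],Ps[1],np.array(a,float).reshape(2,1),np.array(b,float).reshape(2,1)); return (X[:3]/X[3]).ravel()
for n,p,z in [('TL',(40,155),.145),('TR',(292,115),.145),('BR',(298,268),0),('BL',(65,305),0)]: print(n,plane(ks,*S(*p),z))
print('side plate R top',plane(kd,*D(203,240),.145),'L bottom',plane(kd,*D(258,527),0))
print('open scene, centre at .1',plane(ks,*S(173,186),.1))
for n,a,b in [('tip',(513,229),(212,166)),('elb',(668,280),(300,92)),('crank',(725,262),(284,53))]:
    print(n,'scene',plane(ks,*S(*a),.016),'side',plane(kd,*D(*b),.016),'tri',tri(S(*a),D(*b)))
E
```

```text
TL [ 0.4229 -0.2152  0.145 ]
TR [ 0.4518 -0.0162  0.145 ]
BR [ 0.4551 -0.0183  0.    ]
BL [ 0.4177 -0.2112  0.    ]
side plate R top [ 0.4533 -0.0201  0.145 ] L bottom [ 0.4239 -0.216   0.    ]
open scene, centre at .1 [ 0.4403 -0.1171  0.1   ]
tip scene [0.5068 0.1629 0.016 ] side [0.5104 0.167  0.016 ] tri [0.5096 0.1623 0.0191]
elb scene [0.6335 0.2361 0.016 ] side [0.6324 0.2323 0.016 ] tri [0.6331 0.2354 0.0147]
crank scene [0.6331 0.2943 0.016 ] side [0.6374 0.2962 0.016 ] tri [0.6362 0.292  0.0191]
```

The measurements agree with the given sizes: the plate is 199 mm wide and the key 142 mm from tip to arm.
- Valve: outer face centre at about (0.437, -0.116), yaw about -9°.
- Key: shaft point at about (0.605, 0.219), yaw about 30°.

Next I approach the key.

Request:
{"op": "servo_tool", "data": {"commands": [[[10, 0, 0, 10, 40, -9, 87], [20, 0, 0, 30, 85, -18, 87], [30, 0, 0, 50, 130, -27, 87], [40, 0, 0, 75, 175, -36, 87], [50, 0, 0, 100, 219, -45, 87]]]}}

```text
time: 0.78
position: [0.6045, 0.2204, 0.1216]
tool_rot: [0.686, 1.46, -0.686]
ft_force: [-0.1, -0.3, -0.3]
grip_width: 1.001
```

Request:
{"op": "servo_tool", "data": {"commands": [[[10, 0, 0, 0, 0, 0, 87], [10, 0, 0, 0, 0, 0, 87], [10, 0, 0, 0, 0, 0, 87]]]}}

```text
time: 1.15
position: [0.6056, 0.2179, 0.1229]
tool_rot: [0.814, 1.412, -0.814]
ft_force: [0.3, -0.4, -0.2]
grip_width: 1.001
```

```bash
python3 - <<'E'
from h import *
np.set_printoptions(precision=4,suppress=True)
im,k=grab('wrist','w1.png'); s=ctrl.get_state(); print(s['position'],R.from_rotvec(s['tool_rot']).as_matrix(),s['joint_positions'])
for p in [(.5096,.164,.016),(.605,.219,.016),(.633,.235,.016)]: print(proj(k,p))
E
```

```text
[0.6057 0.2179 0.123 ] [[ 0.0009  0.8657  0.5006]
 [-0.0001  0.5006 -0.8657]
 [-1.      0.0007  0.0006]] [-0.3566  0.3682 -0.038   1.5908  0.0153  1.1821 -1.4444]
(np.float64(255.00518291644585), np.float64(304.4953453489036))
(np.float64(255.1117618076071), np.float64(190.30047082051036))
(np.float64(255.29692568873193), np.float64(152.39121382447215))
```

View pics/w1.png

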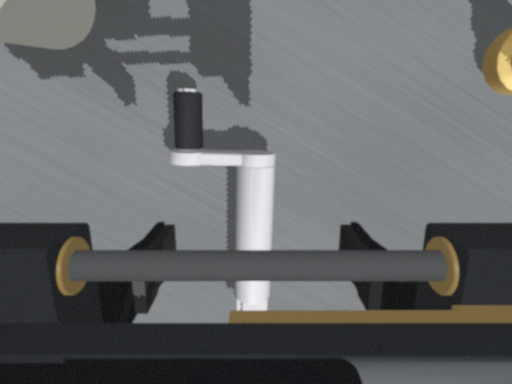

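The key sits under the tool. The shaft runs vertically at u≈255, the arm's outer face is at v≈153, and the handle is to the left at (188,120). I'll go down and grip.

Request:
{"op": "servo_tool", "data": {"commands": [[[0, 0, 0, 40, 0, 0, 87], [0, 0, 0, 80, 0, 0, 87], [0, 0, 0, 110, 0, 0, 87], [0, 0, 0, 118, 0, 0, 87], [0, 0, 0, 118, 0, 0, 87]]]}}

```text
time: 1.82
position: [0.6056, 0.2186, 0.0051]
tool_rot: [0.816, 1.412, -0.815]
ft_force: [-0.0, -0.0, 0.0]
grip_width: 0.998
```

Request:
{"op": "servo_tool", "data": {"commands": [[[0, 0, 0, 0, 0, 0, 20], [0, 0, 0, 0, 0, 0, 20], [0, 0, 0, 0, 0, 0, 20], [0, 0, 0, 0, 0, 0, 20], [0, 0, 0, 0, 0, 0, 20]]], "newtons": 40}}

```text
time: 2.45
position: [0.605, 0.219, 0.0046]
tool_rot: [0.815, 1.412, -0.815]
ft_force: [-0.1, -0.0, -0.2]
grip_width: 0.516
```

Request:
{"op": "servo_tool", "data": {"commands": [[[0, 0, 0, 0, 0, 0, 20], [0, 0, 0, 0, 0, 0, 20], [0, 0, 0, 0, 0, 0, 20], [0, 0, 0, 0, 0, 0, 20]]]}}

```text
time: 2.95
position: [0.6049, 0.2191, 0.0045]
tool_rot: [0.816, 1.413, -0.815]
ft_force: [-0.2, 0.7, 0.4]
grip_width: 0.359
```

Request:
{"op": "servo_tool", "data": {"commands": [[[0, 0, 0, -30, 0, 0, 20], [0, 0, 0, -60, 0, 0, 20], [0, 0, 0, -100, 0, 0, 20], [0, 0, 0, -140, 0, 0, 20]]]}}

```text
time: 3.45
position: [0.6045, 0.2183, 0.1447]
tool_rot: [0.814, 1.413, -0.817]
ft_force: [0.3, -0.4, -2.6]
grip_width: 0.358
```

The key is held: the opening reads 31 mm and the weight shows in the force. Before inserting, I'll zoom the side picture on the knob, seen through the clear channel, to judge its angle.

```bash
python3 - <<'E'
from h import *
k=K('side'); a=cv2.imread('pics/side0.png')
vx=np.array([.987,-.161,0]);vy=np.array([.161,.987,0]);O=np.array([.437,-.116,.1])
P=lambda x,y,z: proj(k,O+x*vx+y*vy+[0,0,z])
u0,v0=P(-.045,0,0); u0=int(u0)-25;v0=int(v0)-20; s=16
c=cv2.resize(a[v0:v0+36,u0:u0+50],None,fx=s,fy=s,interpolation=cv2.INTER_CUBIC)
for t,col in [(-.3,(0,0,255)),(0,(0,255,0)),(.3,(255,0,0))]:
    q=[P(-.042,.014*e*np.cos(t),.014*e*np.sin(t)) for e in(-1,1)]; print(t,q)
    for (u,v) in q: cv2.circle(c,(int((u-u0+.5)*s),int((v-v0+.5)*s)),3,col,-1)
cv2.imwrite('pics/knob.png',c)
E
```

```text
-0.3 [(np.float64(188.71392772361298), np.float64(248.57710044684723)), (np.float64(187.62792183611705), np.float64(241.1486085622427))]
0 [(np.float64(188.9426333043579), np.float64(249.66193557250517)), (np.float64(187.4000071135971), np.float64(240.0608547179518))]
0.3 [(np.float64(189.09994722558304), np.float64(250.30471671029073)), (np.float64(187.23852911214942), np.float64(239.38879569417077))]
```

View pics/knob.png

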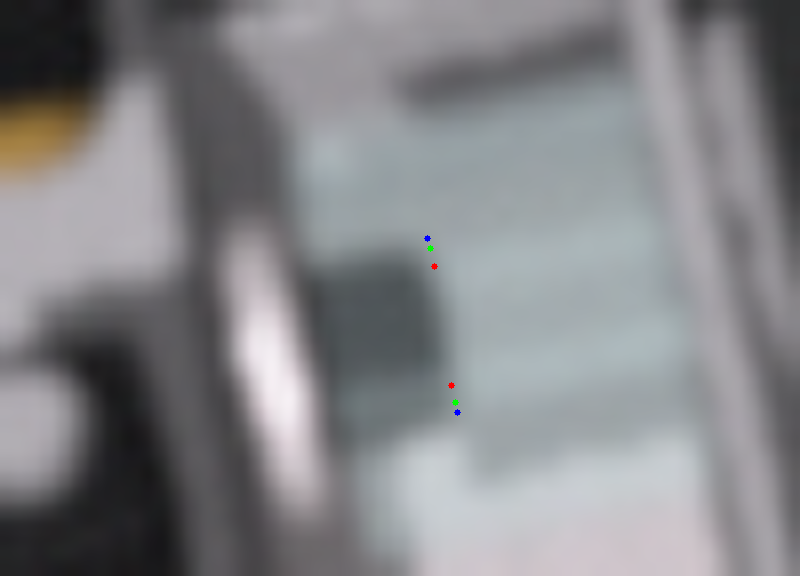

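The bar's top face looks foreshortened, about 8 px, with its left end face visible. That suggests a knob angle near -0.2 rad (right end low). Now I'll compute the staging move.

```bash
cat >> h.py <<'E'
yaw=np.radians(-9.2)
vx=np.array([np.cos(yaw),np.sin(yaw),0]);vy=np.array([-vx[1],vx[0],0]);vz=np.array([0,0,1.]);O=np.array([.437,-.116,.1])
def tool(roll,out,back=.0115,dy=0,dz=0):
    "tool pose holding shaft with key_shaft 'out' m from the plate"
    Rr=R.from_rotvec(vx*roll).as_matrix(); Rm=Rr@np.stack([-vz,vx,-vy],1)
    return O+vx*out+vy*dy+vz*dz+Rm[:,0]*back, Rm
E
python3 - <<'E'
from h import *
np.set_printoptions(precision=3,suppress=True)
k=K('side'); print('nozzle',plane(k,297,170,.02),'carton',plane(k,340,232,.05))
for r in (0,-.22): print(r,tool(r,.145)[0],rel(*tool(r,.145)))
E
```

```text
nozzle [0.795 0.071 0.02 ] carton [ 0.786 -0.194  0.05 ]
0 [ 0.58  -0.139  0.089] (array([39.2,  0.1,  0.1]), array([  56.7, -199.7,  297.5]))
-0.22 [ 0.58  -0.142  0.089] (array([ 39. , -12.1,  -4.2]), array([  56.4, -201.2,  299.4]))
```

Request:
{"op": "servo_tool", "data": {"commands": [[[6, 0, 0, 0, -30, 45, 20], [12, 0, 0, 0, -60, 90, 20], [18, 0, 0, 0, -90, 135, 20], [24, 0, 0, 0, -120, 180, 20], [30, 0, 0, 0, -150, 220, 20]]]}}

```text
time: 4.08
position: [0.5843, -0.0491, 0.144]
tool_rot: [1.211, 1.207, -1.213]
ft_force: [-0.3, -0.2, -3.5]
grip_width: 0.363
```

```bash
python3 - <<'E'
from h import *
print(rel(*tool(-.22,.145)))
E
```

```text
(array([  8.9, -12.5,  -0.9]), array([55.3, -4.1, 92.6]))
```

Request:
{"op": "servo_tool", "data": {"commands": [[[3, -4, 0, 15, 0, 30, 20], [6, -8, -0.5, 35, -2, 60, 20], [9, -12.5, -1, 55, -4, 92, 20], [9, -12.5, -1, 55, -4, 92, 20], [9, -12.5, -1, 55, -4, 92, 20]]]}}

```text
time: 4.7
position: [0.5814, -0.1377, 0.0896]
tool_rot: [1.148, 0.981, -1.43]
ft_force: [0.2, -0.2, -2.5]
grip_width: 0.357
```

```bash
python3 - <<'E'
from h import *
np.set_printoptions(precision=4,suppress=True)
print(rel(*tool(-.22,.145)))
a,ks=grab('scene','s2.png'); b,kd=grab('side','d2.png')
c1=cv2.resize(a[110:220,150:290,::-1],None,fx=5,fy=5,interpolation=2)[:, :400*2]
c2=cv2.resize(b[150:290,150:290,::-1],None,fx=4,fy=4,interpolation=2)
c1=cv2.resize(a[130:210,160:260,::-1],(400,320),interpolation=2);c2=cv2.resize(b[170:250,170:270,::-1],(400,320),interpolation=2)
cv2.imwrite('pics/st.png',np.hstack([c1,c2]))
T=O+vx*.035
print('expected tip crops',(np.array(proj(ks,T))-[160,130])*4,(np.array(proj(kd,T))-[170,170])*4+[400,0])
print('expected opening',(np.array(proj(ks,O+vx*.01))-[160,130])*4,(np.array(proj(kd,O+.01*vx))-[170,170])*4+[400,0])
E
```

```text
(array([ 0.2, -0.2, -0. ]), array([ 1.7, -1. ,  3.9]))
expected tip crops [181.3882 205.2733] [595.8826 275.1665]
expected opening [175.2469 189.8426] [556.1757 282.9574]
```

View pics/st.png

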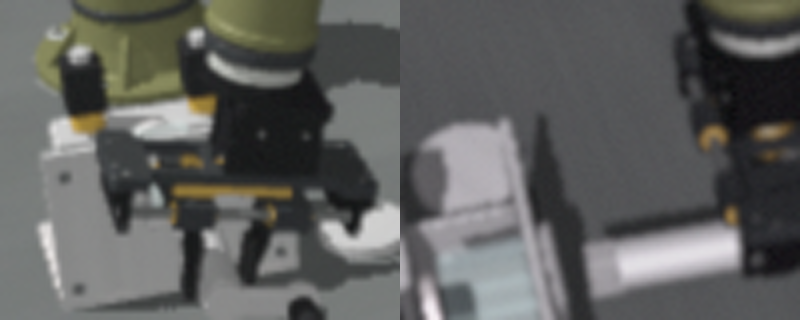

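The tip shows at crop (590,270) in the side view, about 4 mm to the right of the axis. That matches the 3.9 mm offset from kinematics. I'll correct it and enter the flare.

Request:
{"op": "servo_tool", "data": {"commands": [[[0, 0, 0, 1, 0, 3, 20], [0, 0, 0, 1.5, -8, 3.5, 20], [0, 0, 0, 1.5, -16, 3.5, 20], [0, 0, 0, 1.5, -20, 3.5, 20], [0, 0, 0, 1.5, -20, 3.5, 20]]]}}

```text
time: 5.42
position: [0.5605, -0.1389, 0.089]
tool_rot: [1.148, 0.98, -1.431]
ft_force: [-0.5, 0.6, -2.7]
grip_width: 0.357
```

```bash
python3 - <<'E'
from h import *
print(rel(*tool(-.22,.125)))
E
```

```text
(array([ 0.2, -0.1, -0. ]), array([ 0.1, -0.5, -0.4]))
```

Request:
{"op": "servo_tool", "data": {"commands": [[[0, 0, 0, 0, -7, 0, 20], [0, 0, 0, 0, -14, 0, 20], [0, 0, 0, 0, -21, 0, 20], [0, 0, 0, 0, -28, 0, 20], [0, 0, 0, 0, -28, 0, 20]]]}}

```text
time: 6.05
position: [0.5325, -0.1346, 0.0889]
tool_rot: [1.148, 0.98, -1.431]
ft_force: [0.4, -0.3, -3.5]
grip_width: 0.356
```

Request:
{"op": "servo_tool", "data": {"commands": [[[0, 0, 0, 0, -5, 0, 20], [0, 0, 0, 0, -10, 0, 20], [0, 0, 0, 0, -15, 0, 20], [0, 0, 0, 0, -20, 0, 20], [0, 0, 0, 0, -20, 0, 20]]]}}

```text
time: 6.68
position: [0.513, -0.1315, 0.0889]
tool_rot: [1.148, 0.98, -1.431]
ft_force: [0.7, 0.0, -3.0]
grip_width: 0.356
```

The key went in with no contact. I'll now advance slowly onto the knob.

Request:
{"op": "servo_tool", "data": {"commands": [[[0, 0, 0, 0, -4, 0, 20], [0, 0, 0, 0, -8, 0, 20], [0, 0, 0, 0, -11, 0, 20], [0, 0, 0, 0, -14, 0, 20], [0, 0, 0, 0, -14, 0, 20]]]}}

```text
time: 7.3
position: [0.5079, -0.1298, 0.0925]
tool_rot: [1.155, 0.968, -1.415]
ft_force: [14.6, -3.6, -3.3]
grip_width: 0.358
```

It stopped about 6 mm along with 15 N, so it met the nose without engaging. I'll back off, roll +12° about the key axis, and retry.

Request:
{"op": "servo_tool", "data": {"commands": [[[0, 0, 0, 0, 10, 0, 20], [0, 6, 0, 0, 14, -1.2, 20], [0, 12, 0, -0.2, 14, -2.4, 20], [0, 12, 0, -0.2, 14, -2.4, 20], [0, 12, 0, -0.2, 14, -2.4, 20]]]}}

```text
time: 7.92
position: [0.5132, -0.1286, 0.0881]
tool_rot: [1.315, 1.125, -1.331]
ft_force: [0.4, 0.1, -2.3]
grip_width: 0.356
```

Request:
{"op": "servo_tool", "data": {"commands": [[[0, 0, 0, 0, -4, 0, 20], [0, 0, 0, 0, -8, 0, 20], [0, 0, 0, 0, -10, 0, 20], [0, 0, 0, 0, -12, 0, 20]]]}}

```text
time: 8.43
position: [0.5037, -0.1273, 0.0894]
tool_rot: [1.319, 1.121, -1.326]
ft_force: [5.9, -1.4, -2.2]
grip_width: 0.353
```

```bash
python3 - <<'E'
from h import *
print(rel(*tool(-.01,.065)),ctrl.get_state()['torque'])
E
```

```text
(array([ 0.2, -0.1, -0.2]), array([ 0.9, -2.7, -0.3])) [-0.2472379  -1.28018065  0.02489757]
```

Request:
{"op": "servo_tool", "data": {"commands": [[[0, 3, 0, 0, -1, -0.6, 20], [0, 6, 0, 0, -1.5, -1.2, 20], [0, 9, 0, -0.1, -2, -1.8, 20], [0, 12, 0, -0.2, -2, -2.4, 20], [0, 12, 0, -0.2, -3, -2.4, 20]]]}}

```text
time: 9.05
position: [0.4981, -0.1253, 0.0881]
tool_rot: [1.483, 1.266, -1.215]
ft_force: [-0.6, 0.6, -2.8]
grip_width: 0.358
```

```bash
python3 - <<'E'
from h import *
print(rel(*tool(.2,.065)),ctrl.get_state()['torque'])
b,kd=grab('side','d3.png')
cv2.imwrite('pics/d3c.png',cv2.resize(b[200:275,160:240,::-1],(800,750),interpolation=2)[:600])
print((np.array(proj(kd,O-vx*.042))-[160,200])*10)
E
```

```text
(array([0. , 0. , 0.2]), array([-0.3,  3.2, -1.8])) [-0.33498648  0.0880176   0.00691453]
[281.67944843 448.35410628]
```

View pics/d3c.png

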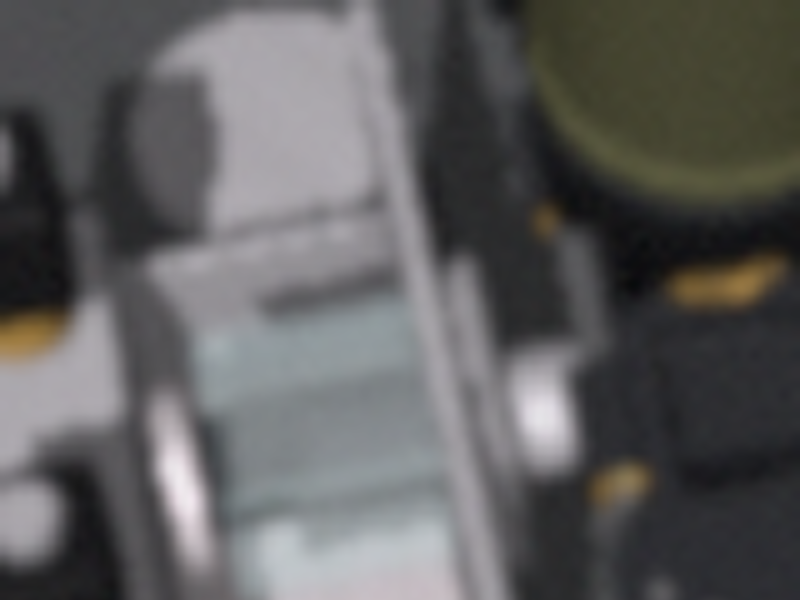

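The force fell to zero and the tip is past the nose, so the slot has engaged at a roll of about +11°. I'll push home.

Request:
{"op": "servo_tool", "data": {"commands": [[[0, 0, 0, 0, -4, -0.5, 20], [0, 0, 0, 0, -8, -1, 20], [0, 0, 0, 0, -11, -1, 20], [0, 0, 0, 0, -13, -1, 20], [0, 0, 0, 0, -14, -1, 20]]]}}

```text
time: 9.72
position: [0.4933, -0.1233, 0.0923]
tool_rot: [1.486, 1.249, -1.2]
ft_force: [14.4, -4.9, -4.5]
grip_width: 0.36
```

```bash
python3 - <<'E'
from h import *
s=ctrl.get_state();print(rel(*tool(.2,.050)),s['torque'],s['ft_force'])
E
```

```text
(array([ 0.3,  0.2, -1. ]), array([ 3.5, -6.8,  0.2])) [-1.49415237 -3.34872756 -0.41441559] [14.42307059 -4.94000623 -4.50516538]
```

Request:
{"op": "servo_tool", "data": {"commands": [[[0, 0, 0, 0, 7, 0, 20], [0, 2.5, 0, 0, 7, -0.5, 20], [0, 5, 0, -0.1, 7, -1, 20], [0, 5, 0, -0.1, 3, -1, 20], [0, 5, 0, -0.1, 0, -1, 20]]]}}

```text
time: 10.35
position: [0.4934, -0.1226, 0.092]
tool_rot: [1.554, 1.306, -1.148]
ft_force: [18.5, -4.5, -4.2]
grip_width: 0.357
```

```bash
python3 - <<'E'
from h import *
s=ctrl.get_state();print(rel(*tool(.28,.050)),s['torque'],s['ft_force'])
E
```

```text
(array([ 0.2, -0.2, -0.9]), array([ 3. , -6.7,  0.2])) [-1.65522089 -3.88188919 -0.81706224] [18.48574802 -4.47419452 -4.18672562]
```

Request:
{"op": "servo_tool", "data": {"commands": [[[0, -3, 0, 0, -3, 0.6, 20], [0, -6, 0, 0, -5, 1.2, 20], [0, -3, 0, 0, -5, 0.6, 20], [0, 1, 0, 0, -5, 0, 20], [0, -2, 0, 0, -5, 0.4, 20]]], "newtons": 60}}

```text
time: 10.98
position: [0.493, -0.1243, 0.0938]
tool_rot: [1.535, 1.271, -1.166]
ft_force: [24.6, -5.1, -5.0]
grip_width: 0.355
```

```bash
python3 - <<'E'
from h import *
s=ctrl.get_state();print(rel(*tool(.24,.050)),s['torque'],s['ft_force'])
a,ks=grab('wrist','w4.png'); b,kd=grab('side','d4.png')
cv2.imwrite('pics/w4c.png',np.hstack([cv2.resize(a[:,:,::-1],(420,315)),cv2.resize(b[205:255,175:235,::-1],(378,315),interpolation=2)]))
for o in (.08,.085): print(o,np.array(proj(ks,O+vx*o))*420/512)
print('handle centre/ends',[np.array(proj(ks,O+vx*o+.055*(vy*np.cos(.24)+vz*np.sin(.24))))*420/512 for o in (.114,.136)])
E
```

```text
(array([ 0. , -0.5, -1.5]), array([ 5.1, -6.7, -0.7])) [-1.72394824 -5.05425083 -0.99141415] [24.60194151 -5.11420248 -4.98946774]
0.08 [208.57807192 164.6518413 ]
0.085 [208.56658102 156.65881667]
handle centre/ends [array([114.15066927, 107.89496089]), array([110.96893997,  68.26598852])]
```

View pics/w4c.png

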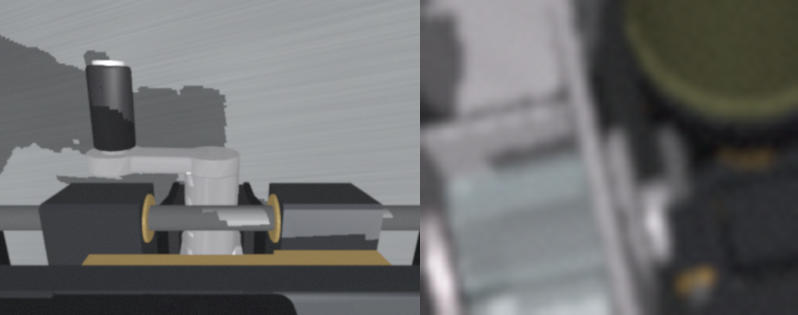

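```bash
python3 - <<'E'
from h import *
np.set_printoptions(precision=4,suppress=True)
# w1: tool at measured pose; camera in tool frame constant -> rebuild from current
s=ctrl.get_state(); T=np.eye(4);T[:3,:3]=R.from_rotvec(s['tool_rot']).as_matrix();T[:3,3]=s['position']
k=K('wrist'); C=np.linalg.inv(T)@k[3]; print(C)
f,cx,cy,_=k
def meas(f1,depthx):   # black handle mask ends; tool-frame y at tool x=depthx
    im=cv2.imread(f1); g=im.max(2); return g
def ray(u,v,tx):
    d=C[:3,:3]@[(u-cx)/f,(v-cy)/f,1]; o=C[:3,3]; return o+d*(tx-o[0])/d[0]
for nm,xs,(v0,v1),tx in [('w1',(182,196),(75,165),.123-.016),('w4',(125,150),(60,195),-.0115)]:
    g=cv2.imread(f'pics/{nm}.png').max(2)
    col=np.median(g[v0:v1,xs[0]:xs[1]],1); print(nm,[(v0+i,int(c)) for i,c in enumerate(col)][::3])
for v in (91,149): print('w1',ray(188,v,.107))
for v in (81,183): print('w4',v,[ray(135,v,x) for x in(-.0115,-.0165)])
E
```

```text
[[ 0.0008 -0.2544  0.9671 -0.163 ]
 [ 0.0004 -0.9671 -0.2544  0.0691]
 [ 1.      0.0006 -0.0006  0.0007]
 [ 0.      0.      0.      1.    ]]
w1 [(75, 110), (78, 86), (81, 85), (84, 85), (87, 97), (90, 201), (93, 62), (96, 60), (99, 60), (102, 61), (105, 60), (108, 61), (111, 61), (114, 60), (117, 61), (120, 61), (123, 60), (126, 61), (129, 60), (132, 61), (135, 62), (138, 61), (141, 61), (144, 62), (147, 62), (150, 137), (153, 194), (156, 231), (159, 233), (162, 233)]
w4 [(60, 164), (63, 165), (66, 164), (69, 163), (72, 164), (75, 255), (78, 250), (81, 92), (84, 104), (87, 104), (90, 106), (93, 105), (96, 105), (99, 104), (102, 104), (105, 102), (108, 102), (111, 102), (114, 101), (117, 103), (120, 101), (123, 98), (126, 98), (129, 93), (132, 91), (135, 48), (138, 48), (141, 47), (144, 47), (147, 48), (150, 48), (153, 47), (156, 46), (159, 47), (162, 47), (165, 48), (168, 47), (171, 47), (174, 46), (177, 47), (180, 47), (183, 76), (186, 171), (189, 150), (192, 155)]
w1 [ 0.107  0.081 -0.054]
w1 [ 0.107   0.0353 -0.0564]
w4 81 [array([-0.0115,  0.0799, -0.053 ]), array([-0.0165,  0.0796, -0.0512])]
w4 183 [array([-0.0115,  0.034 , -0.0573]), array([-0.0165,  0.0352, -0.0554])]
```

In the tool frame the handle's middle is 57–58 mm along the shaft from the TCP, not the nominal 64. So I gripped the key about 6.5 mm outward of key_shaft, and key_shaft therefore stands 50 mm out, which is fully home. I'll relax the push and release.

Request:
{"op": "servo_tool", "data": {"commands": [[[0, 0, 0, 0, 6, 0, 20], [0, 0, 0, 0, 11, 0, 20], [0, 0, 0, 0, 11.5, 0, 20], [0, 0, 0, 0, 11.5, 0, 20]]]}}

```text
time: 11.58
position: [0.4937, -0.1224, 0.0897]
tool_rot: [1.523, 1.296, -1.178]
ft_force: [5.4, -2.9, -3.6]
grip_width: 0.352
```

```bash
python3 - <<'E'
from h import *
s=ctrl.get_state();print(rel(*tool(.24,.0565)),s['torque'],s['ft_force'])
E
```

```text
(array([ 0.2, -0.6, -0.2]), array([ 0.8, -0.5,  0.2])) [-1.25085019 -0.9928233  -0.00309841] [ 5.43828186 -2.9169823  -3.6103469 ]
```

Request:
{"op": "servo_tool", "data": {"commands": [[[0, 0, 0, 0, 0, 0, 60], [0, 0, 0, 0, 0, 0, 60], [0, 0, 0, 0, 0, 0, 60], [0, 0, 0, 0, 0, 0, 60], [0, 0, 0, 0, 0, 0, 60]]]}}

```text
time: 12.2
position: [0.492, -0.1216, 0.0891]
tool_rot: [1.523, 1.3, -1.18]
ft_force: [-0.5, 0.2, 0.8]
grip_width: 0.684
```

Request:
{"op": "servo_tool", "data": {"commands": [[[0, 0, 0, -20, 0, 0, 60], [0, 0, 0, -50, 0, 0, 60], [0, 0, 0, -90, 0, 0, 60], [0, 0, 0, -130, 0, 0, 60], [0, 0, 0, -130, 0, 0, 60]]]}}

```text
time: 12.82
position: [0.4888, -0.1557, 0.2184]
tool_rot: [1.525, 1.293, -1.176]
ft_force: [0.8, 0.9, 0.0]
grip_width: 0.69
```

```bash
python3 - <<'E'
from h import *
np.set_printoptions(precision=4,suppress=True)
s=ctrl.get_state();print(s['position'],s['ft_force'])
a,k=grab('wrist','w5.png'); b,_=grab('scene','s5.png')
cv2.imwrite('pics/w5c.png',np.hstack([cv2.resize(a[:,:,::-1],(420,315)),cv2.resize(b[125:205,165:265,::-1],(380,304),interpolation=2)[:315]] ) if False else np.hstack([cv2.resize(a[:,:,::-1],(420,315)),cv2.resize(b[125:205,165:261,::-1],(378,315),interpolation=2)]))
for r in (.1,.2,.3): print(r,[np.array(proj(k,O+vx*o+.055*(vy*np.cos(r)+vz*np.sin(r))))*420/512 for o in (.092,.136)])
print([np.array(proj(k,O+vx*o))*420/512 for o in (.05,.08)])
E
```

```text
[ 0.4888 -0.1557  0.2184] [0.7777 0.894  0.0096]
0.1 [array([160.28  , 120.7435]), array([158.4457,  78.7225])]
0.2 [array([158.8254, 121.3228]), array([156.8985,  78.5211])]
0.3 [array([157.8329, 121.9288]), array([155.8283,  78.3124])]
[array([209.9919, 160.0563]), array([210.0538, 133.0096])]
```

View pics/w5c.png

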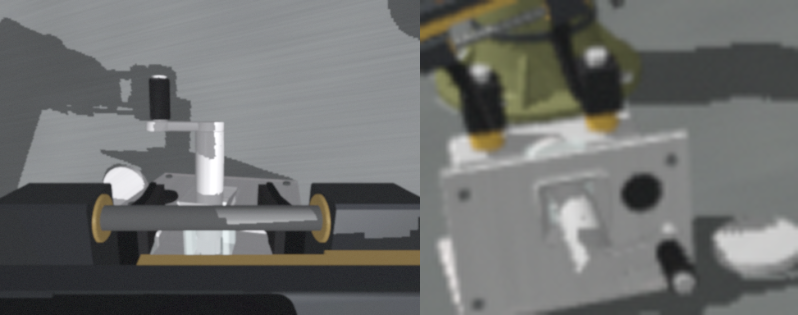

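The released key sits in the opening, with the handle at wrist crop (160,77–121). That matches the fully-home prediction. Now I'll get the crank's exact position by triangulation.

```bash
python3 - <<'E'
from h import *
np.set_printoptions(precision=4,suppress=True)
kw=K('wrist');ks=K('scene')
def M(k): f,cx,cy,P=k; return np.array([[f,0,cx],[0,f,cy],[0,0,1]])@np.linalg.inv(P)[:3]
X=cv2.triangulatePoints(M(kw),M(ks),np.array([[194.6],[119.8]]),np.array([[229.7],[192.3]]));X=(X[:3]/X[3]).ravel();d=X-O
print(X,'valve axes',d@vx,d@vy,d[2],'roll',np.degrees(np.arctan2(d[2],d@vy)))
for r in(0,.1,.2,.3): 
  c=O+vx*.114+.055*(vy*np.cos(r)+vz*np.sin(r)); print(r,proj(ks,c),proj(kw,c))
Rm=np.stack([-vz,vx,-vy],1)
for r in (.2,):
  c=O+vx*.114+.055*(vy*np.cos(r)+vz*np.sin(r)); print(rel(c+[0,0,-.012+.08],Rm), c)
E
```

```text
[ 0.5578 -0.0758  0.095 ] valve axes 0.1127940603373471 0.05900325027971375 -0.005031592607343621 roll -4.8741930605310975
0 (np.float64(228.4950843369346), np.float64(191.28675446821782)) (np.float64(196.62136616147694), np.float64(118.62831664363011))
0.1 (np.float64(228.323830164236), np.float64(189.76450255419547)) (np.float64(194.22327729646733), np.float64(118.84903092541492))
0.2 (np.float64(227.97523662579977), np.float64(188.2800432341975)) (np.float64(192.35672700519325), np.float64(119.08376816405473))
0.3 (np.float64(227.4512995639824), np.float64(186.84820754830034)) (np.float64(191.0706359099866), np.float64(119.33106863068518))
(array([  0.2, -14.5,   0. ]), array([ 55.6,  58.8, -71.4])) [ 0.5582 -0.081   0.1109]
```

Request:
{"op": "servo_tool", "data": {"commands": [[[0, -7, 0, 0, 25, -35, 60], [0, -14.5, 0, 20, 58, -73, 60], [0, -14.5, 0, 45, 58, -73, 60], [0, -14.5, 0, 55, 58, -73, 60], [0, -14.5, 0, 55, 58, -73, 60]]]}}

```text
time: 13.55
position: [0.5562, -0.0807, 0.1785]
tool_rot: [1.323, 1.131, -1.329]
ft_force: [-0.6, 0.2, 0.7]
grip_width: 0.685
```

```bash
python3 - <<'E'
from h import *
np.set_printoptions(precision=4,suppress=True)
Rm=np.stack([-vz,vx,-vy],1)
print(rel(np.array([.5575,-.0785,.082]),Rm),ctrl.get_state()['position'])
g=vision.get_image('wrist'); k=K('wrist')
m=(np.array(g).max(2)<75).astype(np.uint8); m[200:]=0
n,l,st,ce=cv2.connectedComponentsWithStats(m)
for i in range(1,n):
    if st[i,4]>150: print(st[i],ce[i],plane(k,*ce[i],.098))
cv2.imwrite('pics/w6.png',np.array(g)[:,:,::-1])
E
```

```text
(array([0.1, 0.1, 0.2]), array([96.5,  1.3, -2.4])) [ 0.5562 -0.0807  0.1785]
[235 168  30  32 620] [247.4903 183.4806] [ 0.5698 -0.0767  0.098 ]
```

Request:
{"op": "servo_tool", "data": {"commands": [[[0, 0, 0, 25, 1, -3, 60], [0, 0, 0, 50, 1, -3.5, 60], [0, 0, 0, 75, 1, -3.5, 60], [0, 0, 0, 96, 1, -3.5, 60], [0, 0, 0, 96, 1, -3.5, 60]]]}}

```text
time: 14.22
position: [0.5579, -0.0778, 0.0834]
tool_rot: [1.325, 1.13, -1.328]
ft_force: [-0.3, -0.6, -0.7]
grip_width: 0.69
```

Request:
{"op": "servo_tool", "data": {"commands": [[[0, 0, 0, 0, 0, 0, 15], [0, 0, 0, 0, 0, 0, 15], [0, 0, 0, 0, 0, 0, 15], [0, 0, 0, 0, 0, 0, 15], [0, 0, 0, 0, 0, 0, 15]]], "newtons": 15}}

```text
time: 14.85
position: [0.5592, -0.0763, 0.0841]
tool_rot: [1.324, 1.13, -1.324]
ft_force: [0.2, -0.3, 0.2]
grip_width: 0.258
```

Request:
{"op": "servo_tool", "data": {"commands": [[[0, 0, 0, 0, 0, 0, 15], [0, 0, 0, 0, 0, 0, 15], [0, 0, 0, 0, 0, 0, 15]]]}}

```text
time: 15.22
position: [0.5592, -0.0764, 0.084]
tool_rot: [1.324, 1.13, -1.325]
ft_force: [0.3, -0.2, -0.1]
grip_width: 0.258
```

I have the handle: the opening reads 22.4 mm. Now I'll crank along the 55 mm circle.

Request:
{"op": "servo_tool", "data": {"commands": [[[0, 0, 0, -9.6, 0, 0.8, 15], [0, 0, 0, -18.8, 0, 3.3, 15], [0, 0, 0, -27.5, 0, 7.4, 15], [0, 0, 0, -35.4, 0, 12.9, 15], [0, 0, 0, -42.1, 0, 19.6, 15]]], "newtons": 25}}

```text
time: 15.85
position: [0.5562, -0.0948, 0.1264]
tool_rot: [1.325, 1.131, -1.324]
ft_force: [0.7, 2.8, -3.4]
grip_width: 0.257
```

```bash
cat >> h.py <<'E'
def where():
    s=ctrl.get_state(); d=s['position']-O; print('out %.1f y %.1f z %.1f mm'%tuple(1000*np.array([d@vx,d@vy,d[2]])),'F',(np.array([vx,vy,vz])@s['ft_force']).round(1),'grip',s['grip_width'])
E
python3 -c "
from h import *
where()"
```

```text
out 114.2 y 40.0 z 26.4 mm F [ 0.3  2.9 -3.4] grip 0.2568034277280615
```

Request:
{"op": "servo_tool", "data": {"commands": [[[0, 0, 0, -5.5, 0, 7.9, 15], [0, 0, 0, -9.6, 0, 16.5, 15], [0, 0, 0, -12.0, 0, 25.8, 15], [0, 0, 0, -12.9, 0, 35.4, 15], [0, 0, 0, -12.0, 0, 44.9, 15]]]}}

```text
time: 16.48
position: [0.5502, -0.1402, 0.139]
tool_rot: [1.325, 1.129, -1.322]
ft_force: [3.4, 4.0, 2.9]
grip_width: 0.256
```

```bash
python3 -c "
from h import *
where()"
```

```text
out 115.6 y -5.8 z 39.0 mm F [2.7 4.5 2.9] grip 0.25578718120415445
```

Request:
{"op": "servo_tool", "data": {"commands": [[[0, 0, 0, 2.5, -1, 9.3, 15], [0, 0, 0, 6.5, -1.5, 18, 15], [0, 0, 0, 9.7, -1.5, 22.8, 15], [0, 0, 0, 13.3, -1.5, 27.2, 15]]]}}

```text
time: 16.98
position: [0.5461, -0.1671, 0.1267]
tool_rot: [1.326, 1.126, -1.319]
ft_force: [6.1, 4.2, 3.8]
grip_width: 0.253
```

```bash
python3 -c "
from h import *
where()"
```

```text
out 115.9 y -33.0 z 26.7 mm F [5.4 5.2 3.8] grip 0.25348116345241783
```

Request:
{"op": "servo_tool", "data": {"commands": [[[0, 0, 0, 4.1, 0, 4.1, 15], [0, 0, 0, 6.3, -0.5, 5.9, 15], [0, 0, 0, 8.5, -1, 7.7, 15], [0, 0, 0, 8.5, -1, 7.7, 15]]]}}

```text
time: 17.48
position: [0.5466, -0.1702, 0.1199]
tool_rot: [1.329, 1.128, -1.312]
ft_force: [7.2, 10.5, 9.3]
grip_width: 0.254
```

```bash
python3 -c "
from h import *
where()"
```

```text
out 116.9 y -36.0 z 19.9 mm F [ 5.5 11.5  9.3] grip 0.25419505010411125
```

Request:
{"op": "servo_tool", "data": {"commands": [[[0, 0, 0, 2.5, 0, 1.5, 15], [0, 0, 0, 4.9, 0, 3.1, 15], [0, 0, 0, 4.9, 0, 3.1, 15]]], "newtons": 40}}

```text
time: 17.85
position: [0.547, -0.1714, 0.1172]
tool_rot: [1.331, 1.129, -1.309]
ft_force: [4.8, 14.8, 19.7]
grip_width: 0.252
```

```bash
python3 -c "
from h import *
where()
a,k=grab('scene','s7.png'); b,kw=grab('wrist','w7.png')
c=cv2.resize(a[125:205,165:261,::-1],(378,315),interpolation=2)
cv2.imwrite('pics/c7.png',np.hstack([cv2.resize(b[:,:,::-1],(420,315)),c]))
for r in (1.95,2.1,2.3,2.45): print(r,(np.array(proj(k,O+vx*.136+.055*(vy*np.cos(r)+vz*np.sin(r))))-[165,125])*3.94+[420,0])
"
```

```text
out 117.4 y -37.1 z 17.2 mm F [ 2.4 15.4 19.7] grip 0.25170840008348633
1.95 [573.10584287 234.71567211]
2.1 [563.38183241 240.63771735]
2.3 [551.97959544 250.22372498]
2.45 [544.86698712 258.45053591]
```

View pics/c7.png

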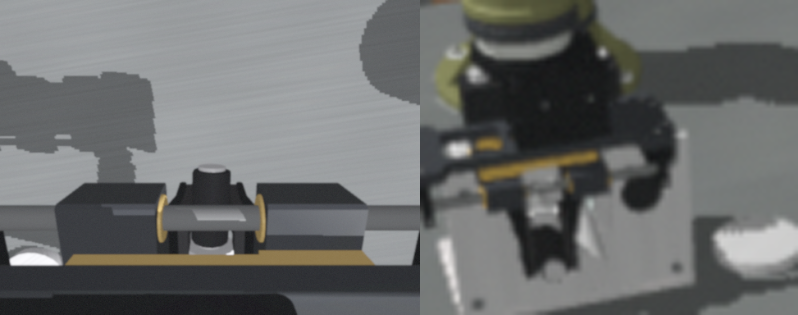

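Force along the path has risen from about 6 N to about 25 N while the handle barely moved, and the crank is past 2.3 rad. That is the knob's stop. The handle drifted about 3 mm outward, so I'll relax, nudge it inward, check, and release.

Request:
{"op": "servo_tool", "data": {"commands": [[[0, 0, 0, -4, -2, -3, 15], [0, 0, 0, -8, -4, -6, 15], [0, 0, 0, -8, -7, -6, 15], [0, 0, 0, -8, -9, -6, 15], [0, 0, 0, -8, -9, -6, 15]]]}}

```text
time: 18.58
position: [0.5449, -0.17, 0.1249]
tool_rot: [1.333, 1.111, -1.303]
ft_force: [23.9, 1.7, 0.9]
grip_width: 0.249
```

```bash
python3 -c "
from h import *
where()"
```

```text
out 115.1 y -36.0 z 24.9 mm F [23.3  5.5  0.9] grip 0.24924801975633679
```

With 23 N inward the handle is firmly seated, within 1 mm of its starting depth. I'll relax the push, release, and withdraw upward.

Request:
{"op": "servo_tool", "data": {"commands": [[[0, 0, 0, 0, 5, -1, 15], [0, 0, 0, 0, 8, -1.5, 15], [0, 0, 0, 0, 8, -1.5, 15]]]}}

```text
time: 18.95
position: [0.546, -0.1691, 0.1224]
tool_rot: [1.327, 1.124, -1.315]
ft_force: [8.5, 4.5, 5.1]
grip_width: 0.251
```

Request:
{"op": "servo_tool", "data": {"commands": [[[0, 0, 0, 0, 0, 0, 50], [0, 0, 0, 0, 0, 0, 50], [0, 0, 0, 0, 0, 0, 50], [0, 0, 0, 0, 0, 0, 50], [0, 0, 0, 0, 0, 0, 50]]]}}

```text
time: 19.58
position: [0.5403, -0.1701, 0.1192]
tool_rot: [1.324, 1.13, -1.326]
ft_force: [1.2, 0.3, 0.3]
grip_width: 0.567
```

Request:
{"op": "servo_tool", "data": {"commands": [[[0, 0, 0, -30, 0, 0, 50], [0, 0, 0, -65, 0, 0, 50], [0, 0, 0, -100, 3, 0, 50], [0, 0, 0, -150, 20, 0, 50], [0, 0, 0, -200, 40, 0, 50]]]}}

```text
time: 20.2
position: [0.5802, -0.1761, 0.3211]
tool_rot: [1.324, 1.13, -1.325]
ft_force: [1.2, -0.0, -0.4]
grip_width: 0.571
```

```bash
python3 -c "
from h import *
where()
a,k=grab('scene','s8.png'); b,kd=grab('side','d8.png')
c=cv2.resize(a[125:205,165:261,::-1],(378,315),interpolation=2)
cv2.imwrite('pics/c8.png',np.hstack([cv2.resize(b[180:270,150:270,::-1],(420,315),interpolation=2),c]))
f=lambda o,r:O+vx*o+.055*(vy*np.cos(r)+vz*np.sin(r))
for r in (1.6,1.95,2.3):
  print(r,[(np.array(proj(k,f(o,r)))-[165,125])*3.94+[420,0] for o in (.136,)],[(np.array(proj(kd,f(o,r)))-[150,180])*3.5 for o in (.092,.136)])
print((np.array(proj(kd,O+vx*.08))-[150,180])*3.5)
# bystander change
for n,x,y in (('scene','scene0','s8'),('side','side0','d8')):
  p=cv2.absdiff(cv2.imread(f'pics/{x}.png'),cv2.imread(f'pics/{y}.png')).max(2)>45
  m,l,st,_=cv2.connectedComponentsWithStats(p.astype(np.uint8)); print(n,[list(map(int,q)) for q in st[1:] if q[4]>25])
"
```

```text
out 151.0 y -36.4 z 221.1 mm F [ 1.2  0.2 -0.4] grip 0.5711409124753886
1.6 [array([598.24173757, 225.94577331])] [array([319.44813517, 149.03321925]), array([381.80107707, 137.06610167])]
1.95 [array([573.10584287, 234.71567211])] [array([325.53962832, 174.61989258]), array([388.40423815, 162.38051519])]
2.3 [array([551.97959544, 250.22372498])] [array([330.9486375 , 202.51462317]), array([393.90993982, 190.06770715])]
[303.31771033 193.6213405 ]
scene [[250, 0, 10, 11, 37], [244, 6, 13, 30, 292], [255, 18, 36, 28, 291], [171, 51, 60, 57, 1332], [279, 58, 9, 14, 65], [239, 74, 59, 69, 1649], [149, 89, 11, 27, 183], [164, 95, 10, 5, 30], [180, 97, 22, 4, 48], [166, 103, 18, 30, 197], [299, 143, 59, 7, 142], [254, 151, 9, 6, 43], [266, 151, 61, 21, 291], [356, 154, 28, 28, 185], [332, 164, 59, 52, 808], [195, 179, 10, 13, 71], [286, 183, 49, 20, 349], [327, 191, 24, 15, 142], [387, 199, 52, 28, 675], [225, 204, 19, 24, 235], [316, 207, 43, 12, 247], [280, 219, 60, 22, 613], [374, 231, 30, 4, 57], [340, 234, 42, 11, 299]]
side [[43, 0, 16, 20, 182], [270, 0, 15, 15, 53], [293, 0, 37, 59, 1052], [238, 35, 16, 9, 67], [105, 37, 34, 3, 68], [43, 38, 61, 11, 210], [9, 41, 22, 5, 84], [255, 43, 5, 14, 52], [287, 54, 21, 52, 716], [243, 88, 15, 23, 192], [203, 91, 25, 17, 240], [260, 92, 39, 22, 260], [261, 99, 20, 4, 52], [296, 108, 16, 25, 192], [264, 116, 32, 9, 125], [213, 119, 10, 4, 31], [249, 127, 45, 16, 292], [231, 133, 21, 29, 203], [220, 135, 9, 7, 39], [133, 137, 9, 6, 40], [197, 139, 37, 42, 460], [254, 142, 9, 6, 39], [265, 145, 11, 6, 31], [275, 146, 12, 5, 40], [287, 150, 19, 28, 341], [272, 153, 5, 11, 26], [266, 154, 8, 18, 64], [0, 169, 9, 24, 118], [262, 170, 5, 12, 32], [269, 180, 45, 17, 373], [248, 229, 16, 11, 131], [242, 232, 6, 12, 52], [211, 234, 30, 15, 329]]
```

View pics/c8.png

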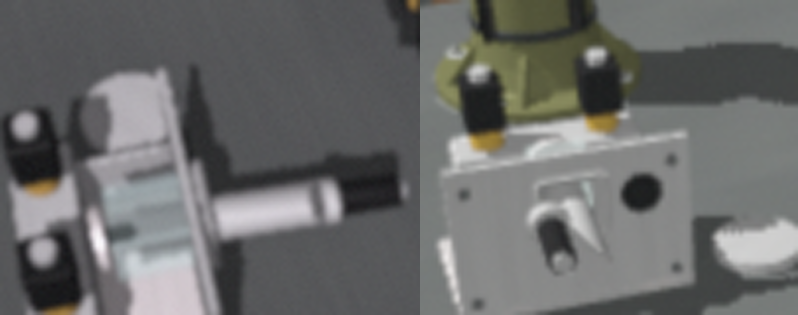

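In the last pictures the key sits by itself with the crank up and to the left, at about 2.2–2.3 rad (predicted for 2.3 rad: handle at (331,202)–(394,190); seen at (338,197)–(400,187)). The arm is clear of everything, so I'll hand in.

```bash
python3 -c "
from bench import close_job; print(close_job())"
```

```text
the job is handed in; nothing more can be done
None
```

The key is home on the knob and turned counter-clockwise over the top to its stop. It is left in place, and the job was handed in at about 20 s of the 58 s allowed.

**What I did**
- **Picking up and inserting:** I gripped the key by its shaft and passed it through the guard opening without contact. My first reading of the knob angle from the picture (about -0.22 rad) was wrong. The key met the nose twice, with 15 N and then 6 N, and slid on while I rolled it up to about +11°.
- **Seating:** It stopped firmly against a 25 N push. The wrist picture after release showed the handle where a fully home key would have it.
- **Turning:** I let go, took the black handle from above and cranked it along its 55 mm circle. The resisting force rose from about 6 N to about 25 N with little further movement, which I took as the stop.
- **Finishing:** I pressed the key inward again with 23 N, which held it within about 1 mm of its starting depth. Then I let go and withdrew upward.

**Last checks**
- The key sits by itself with the crank up and to the left, at about 2.2–2.3 rad. That fits the knob at 1.95 plus the crank's play.
- The wrist force reads about zero.
- In the last side picture the handle appears about 4 mm further out than predicted. I put this down to sag and calibration, but did not confirm it.
- The robot met no unexpected contact. I did not confirm separately that the other things on the bench are unmoved: the before/after picture difference was mostly the arm and its shadows.

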